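# Clip a label holder behind the bur rack's lip and hold it home

### The job

Fit the grey label holder to the low bur rack: pass the hook at the end of its foot through the gap in the rack's front lip, under the shelf board, then slide it left behind the lip until it has pushed the orange spring clip fully home. The clip springs back when let go, so finish while still holding the label holder pressed home there, upright and steady. Do not disturb the bur boxes on the rack, the wax spool or the solder tin.

Things in the scene. Friction and masses are not known exactly. Their poses are not given: they have to be found in the camera images.
- label_holder: Loose grey label holder, 0.06 to 0.11 kg, standing on the bench, hook roughly towards the rack. Origin: centre of the underside, under the upright label plate; z up, +x along the foot to the hook; paper label on the -x face. Plate: 12 mm thick (x), 44 wide (y), top at 57 mm; grip it from above across either. Foot: 40 wide, 5 thick, x = -10 to +65 mm, free above up to the hook.
- hook (a point): Point on the holder's underside under the middle of its hook, 62.5 mm along the holder's +x from its origin, axes as the holder's. Hook: plate standing up from the foot's far end, x = 60 to 65 mm of the holder, 40 mm wide, top 25 mm above the underside.
- rack: Low rack with wooden shelf board, fixed; place and yaw vary. Origin on the bench under the front face of its lip, mid-gap; +x into the rack, away from the robot, +y to the robot's left along the lip, z up. Spans x 0 to 80, y -60 to +135 mm; board z = 34 to 42 mm over all of it. Behind the lip a channel, x = 4 to 30 mm, floor the bench, ceiling the board, end walls at y = -56 and +127.
- gap (a point): Middle of the gap in the aluminium lip, on the bench: same point and axes as the rack's origin. The lip hangs from the board's front edge, x = 0 to 4 mm, down to 13 mm above the bench; it is missing at y = -32 to +32 mm (the gap). The holder's foot fits under the lip anywhere, its hook passes only through the gap.
- channel_home (a point): Point on the bench in mid-channel where point hook is when the holder is home: x = 17, y = +70 mm in the rack; rack axes. The hook has 10 mm play either way along x. Home, the holder's x axis lies along the rack's x, its label plate in front of the lip.
- clip (a joint): Travel of the orange spring clip along the rack's +y, in m: 0 at rest (sprung out), 0.010 fully home against its solid stop. Pushing it takes about 3 N at the start and 7 N at the stop; it springs back when let go.
- clip_face (a point): Middle of the clip face that the holder's side pushes, 6 mm above the bench; at y = +80 mm in the rack at rest, +90 fully home; rack axes. The orange clip reaches 16 mm to +y from it; in the channel it is x = 7 to 26 mm, 29 mm high; an 11 mm high tab passes under the lip and shows 8 mm in front of it.
- box_0: Clear bur box, 28 x 30 mm and 48 mm high, loose on the rack's shelf board. Origin at the centre of its underside. Bystander.
- box_1: As box_0, another bur box on the rack. Bystander.
- box_2: As box_0, another bur box on the rack. Bystander.
- wax_spool: Green wooden-ended wax spool, 44 mm across, 34 mm high, loose on the bench to the right. Origin at the centre of its underside. Bystander.
- solder_tin: Round tin, 57 mm across, 28 mm high, loose on the bench to the left. Origin at the centre of its underside. Bystander.
Mind the look-alikes: they are no part of the job. Leave any blue or red look-alike of the label_holder alone.

How it is judged:
On the way, in this order (a step that is already met when the one before it is completed fails the run):
1. the hook has passed through the gap and is in the channel, under the shelf board (x of hook in the frame of rack between 0.006 and 0.03 m and y of hook in the frame of rack between -0.02 and 0.03 m and z of hook in the frame of rack below 0.012 m), for 0.1 s.
2. the hook has slid along the channel behind the long part of the lip (x of hook in the frame of rack between 0.005 and 0.03 m and y of hook in the frame of rack above 0.045 m and z of hook in the frame of rack below 0.012 m), for 0.1 s.
At the end, for the whole second after the job is handed in: Fingers still hold the holder (over 2 N); its hook is in the channel behind the lip, 64 to 77 mm left of the gap's middle, lifted under 12 mm; it presses the clip with over 4 N, at least 8 of 10 mm in; upright within 0.15 rad, in line with the rack within 0.2 rad, still (x of hook in the frame of rack between 0.005 and 0.03 m and z of hook in the frame of rack below 0.012 m and y of hook in the frame of rack between 0.064 and 0.077 m and value of joint clip above 0.008 m and contact force between label_holder and clip above 4 N and contact force between the fingers and label_holder above 2 N and angle between label_holder's own z axis and vertical below 0.15 rad and angle between the x axis of label_holder and the x axis of rack, either way round below 0.2 rad and linear speed of label_holder below 0.02 m/s); the arm keeps its last pose, push and grip.
It fails at once if wax spool (wax_spool) moved more than 20 mm or tipped over (distance of wax_spool from where it was at the start of the episode above 0.02 m or angle between wax_spool's own z axis and vertical above 0.4 rad).
It fails at once if solder tin (solder_tin) moved more than 20 mm or tipped over (distance of solder_tin from where it was at the start of the episode above 0.02 m or angle between solder_tin's own z axis and vertical above 0.4 rad).
It fails at once if a bur box (box_0) moved more than 20 mm or tipped over (distance of box_0 from where it was at the start of the episode above 0.02 m or angle between box_0's own z axis and vertical above 0.4 rad).
It fails at once if a bur box (box_1) moved more than 20 mm or tipped over (distance of box_1 from where it was at the start of the episode above 0.02 m or angle between box_1's own z axis and vertical above 0.4 rad).
It fails at once if a bur box (box_2) moved more than 20 mm or tipped over (distance of box_2 from where it was at the start of the episode above 0.02 m or angle between box_2's own z axis and vertical above 0.4 rad).
It also fails if it takes over 45 s, if anything falls off the work surface, if the arm or the gripper's body presses on something with over 40 N, if the wrist force passes 120 N, or if a joint passes its speed limit or range.

### The arm

A 6-joint arm with a two-finger parallel gripper is mounted at the origin on a cart in front of the work surface, level with it; the furniture and walls round the work are solid. World frame = base frame: x ahead of the robot, y to its left, z up, the work surface at z = 0. Lengths are in m, angles in rad, forces in N, time in s.
With the tool pointing down it reaches from about 0.4 to 0.825 m from the base axis. Payload 7 kg.
Tool frame: the origin (TCP) lies at the very end of the fingers, on their centre line; the grasp point (between the pads) lies 19 mm behind it; z points along the fingers, y is the direction in which the jaws open and shut (so a half turn about z gives the same grasp; the last joint's range is limited). The gripper opens to 88 mm and grips with 3 to 60 N. Pads are 19 mm wide; open, the fingers measure 130 mm over their backs; the gripper's body (78 mm by 193 mm) begins 47 mm behind the grasp point.
Start: joints at [1.541, 0.359, 0.012, 0, -1.224, -0.288], TCP at [0.211, 0.641, 0.227] pointing down, gripper open.
Joint ranges: [-3.07, 3.07], [-1.43, 2.12], [-1.02, 1.25], [-3.03, 1.67], [-3.05, -0], [-3.03, 3.03]. Speed limits (rad/s): [2.39, 2.39, 3.01, 3.14, 3.14, 3.14].

### API

Orientations are given as [roll, pitch, yaw] about the fixed x, y, z axes, in that order (R = Rz(yaw) Ry(pitch) Rx(roll)).
In Python, from station import arm, eyes, job, outline_of gives the robot as it stands.
- The arm moves only by the tool apply_moves, never from a script. Its argument "moves" is a list of rows, each a list of 5 numbers: the opening, from -1 (shut) to 1 (fully open), then the shift along the tool's x, y, z in m, then the turn about the tool's z in rad. A call has 1 to 12 rows; each row shifts and turns the commanded pose from where the row before left it, along the tool's axes as they then stand; what a row does not reach is not made up. A row lasts 1/12 s, in which the tool goes at most 41.7 mm and 7.16 degrees, less where a joint would pass 70% of its speed; a pose out of reach is approached as far as the arm can. A call with a gripper value outside its range is refused whole. The fingers move at their own pace and stop on an object; "newtons" is the grip in N (left out, the last holds). Time passes only in rows, so rows that do not move let the fingers close. It gives the time, the measured TCP pose, the force and the opening at its end, in the units of the state.
- arm.get_state(): the state, without advancing time (a new reading comes with each control period).
- eyes.grab_frame(name): name is "side" or "top"; returns a dict with "color" (420x560x3 uint8, red, green, blue), "z_map" (420x560 float32, m along the optical axis (not along the pixel's ray), 0 where there is no reading), "camera_matrix" (3x3 intrinsics, pixels), "extrinsics" (4x4, takes a point from camera to world coordinates). Camera axes: x right, y up, looking along -z (the intrinsics and any distortion apply to the point x, -y, -z); pixel columns grow to the right and rows downward; lengths in m; the calibration is good to about 2 mm. A picture is of the moment at which its call begins.
- job.job_done(): hands the job in, once; it reports no verdict.
Trained networks look in a picture, given as the dict that the camera call returned (one of the last four; its "shot" number tells which), for a name from the list of things; names that differ only in an ending like _2 or _b are one class to them, and where a whole thing is asked for, a point or a joint stands for the part that bears it (a point fixed in the world has none). Each returns a list of dicts, best first, with "score" (0 to 1); they miss things now and then, are a little off and sometimes report something else, mostly with a low value. They report only what shows in the picture. A call takes as long as a camera call. They do not tell look-alikes from the thing itself.
- outline_of(label, picture): "region" (420x560 bool, what is visible of it) and "extent" ([left, top, right, bottom] in pixels, round what is visible of it).
The state is a dict: "t": time; "q": joint angles; "qd": joint speeds; "joint_efforts": joint torques, N m; "eef_pos": TCP position; "ee_rot": TCP orientation; "force": force on the tool from outside, world axes, zero at the start; "moment": the same for the moment, N m; "width": finger opening in m.
Only numpy, scipy, OpenCV 4.12 (cv2) and the standard library are available. Lean on these libraries where they do the work, as an engineer would, in place of code of your own. Each camera call takes 0.05 s, during which the arm holds its last target.

## Working session

There is one attempt and no reset: what is moved stays moved. The work goes in short steps, Python scripts to look and compute and a tool call to move; the robot and the scene stay as the last step left them, time stands still between calls to the robot, and variables do not carry over. Pictures are saved under pics/ and viewed, and the job is handed in when it is done.

Besides the shell and the picture viewer there is one more tool, called after ">>>" in YAML: its name, and indented under it one key for each argument. apply_moves: Moves the arm, as the interface text tells. Its arguments: {"type":"object","properties":{"moves":{"type":"array","items":{"type":"array","items":{"type":"number"}}},"newtons":{"type":"number"}},"required":["moves"]}

```bash
ls; mkdir -p pics
cat > h.py <<'E'
import numpy as np,cv2
from station import arm,eyes,job,outline_of
def world(f,m=None):
    z=f["z_map"];K=f["camera_matrix"];T=f["extrinsics"]
    v,u=np.mgrid[:z.shape[0],:z.shape[1]]
    x=(u-K[0,2])/K[0,0]*z;y=(v-K[1,2])/K[1,1]*z
    P=np.stack([x,-y,-z,np.ones_like(z)],-1)@T.T
    return P[...,:3]
def save(f,n): cv2.imwrite("pics/"+n,f["color"][...,::-1])
E
python3 - <<'E'
from h import *
s=arm.get_state();print({k:np.round(v,3) for k,v in s.items()})
for n in("side","top"):
    f=eyes.grab_frame(n);save(f,n+"0.png");print(f.keys());print(f["camera_matrix"],f["extrinsics"].round(3))
    np.savez(n+"0.npz",**{k:v for k,v in f.items() if k!='shot'})
    P=world(f)
    for l in ["label_holder","hook","rack","gap","clip","clip_face","box_0","wax_spool","solder_tin"]:
        try:
            for o in outline_of(l,f):
                r=o["region"]&(f["z_map"]>0)
                print(n,l,round(o["score"],2),o["extent"],np.median(P[r],0).round(3),np.percentile(P[r],2,axis=0).round(3),np.percentile(P[r],98,axis=0).round(3))
        except Exception as e: print(l,e)
E
```

```text
pics
{'t': np.float64(0.0), 'q': array([ 1.541,  0.359,  0.011, -0.   , -1.224, -0.288]), 'qd': array([-0.   , -0.002, -0.001,  0.001,  0.   , -0.   ]), 'joint_efforts': array([-1.0000e-03, -5.8271e+01,  2.9306e+01,  6.9970e+00,  7.0000e-03,
       -0.0000e+00]), 'eef_pos': array([0.211, 0.641, 0.226]), 'ee_rot': array([ 3.14 , -0.   , -0.318]), 'force': array([ 0.01 , -0.028,  1.039]), 'moment': array([0.053, 0.015, 0.006]), 'width': np.float64(0.087)}
dict_keys(['color', 'z_map', 'camera_matrix', 'extrinsics', 'shot'])
[[540.21216478   0.         281.40920786]
 [  0.         540.21216478 206.24663013]
 [  0.           0.           1.        ]] [[ 0.993  0.059 -0.105  0.407]
 [-0.119  0.619 -0.777 -0.793]
 [ 0.02   0.783  0.621  0.755]
 [ 0.     0.     0.     1.   ]]
side label_holder 0.69 [254.7, 192.8, 286.5, 222.0] [0.5   0.104 0.024] [0.473 0.091 0.001] [0.537 0.169 0.059]
side label_holder 0.68 [268.0, 241.6, 310.9, 281.0] [ 0.514 -0.065  0.008] [ 0.487 -0.088  0.002] [ 0.558 -0.034  0.059]
side label_holder 0.64 [196.9, 234.9, 237.3, 271.9] [ 0.379 -0.019  0.008] [ 0.35  -0.04
[... 2480 characters left out ...]
-0.061  0.001] [0.705 0.13  0.047]
top box_0 0.63 [315.4, 139.2, 332.4, 158.5] [ 0.669 -0.033  0.08 ] [ 0.658 -0.048  0.044] [ 0.685 -0.02   0.091]
top box_0 0.62 [266.5, 135.9, 278.1, 146.2] [0.683 0.089 0.081] [0.673 0.077 0.048] [0.697 0.104 0.092]
top box_0 0.49 [291.8, 136.0, 305.7, 154.6] [0.674 0.025 0.081] [0.663 0.009 0.041] [0.691 0.04  0.091]
top wax_spool 0.56 [384.2, 180.5, 401.6, 197.5] [ 0.575 -0.226  0.033] [ 0.555 -0.249  0.   ] [ 0.596 -0.209  0.037]
top wax_spool 0.16 [312.2, 140.9, 331.5, 154.5] [ 0.669 -0.032  0.081] [ 0.659 -0.045  0.048] [ 0.682 -0.02   0.091]
top solder_tin 0.7 [149.7, 201.9, 172.6, 225.5] [0.499 0.375 0.026] [ 0.474  0.35  -0.001] [0.525 0.401 0.03 ]
```

Run:
```python
import cv2
a=cv2.imread("pics/side0.png");b=cv2.imread("pics/top0.png")
cv2.imwrite("pics/c1.png",cv2.resize(a[120:370,170:410],(768,800),interpolation=cv2.INTER_CUBIC)[:600*800//600][:800])
c=cv2.resize(a[170:290,190:390],(800,480),interpolation=cv2.INTER_CUBIC);cv2.imwrite("pics/c1.png",c)
c=cv2.resize(b[120:285,220:420],(720,594),interpolation=cv2.INTER_CUBIC);cv2.imwrite("pics/c2.png",c)
```

```text
(no output)
```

View pics/c1.png

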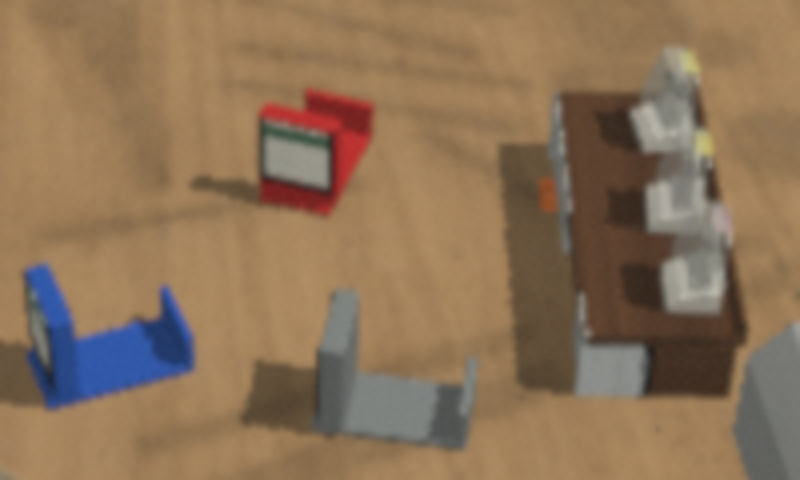

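View pics/c2.png

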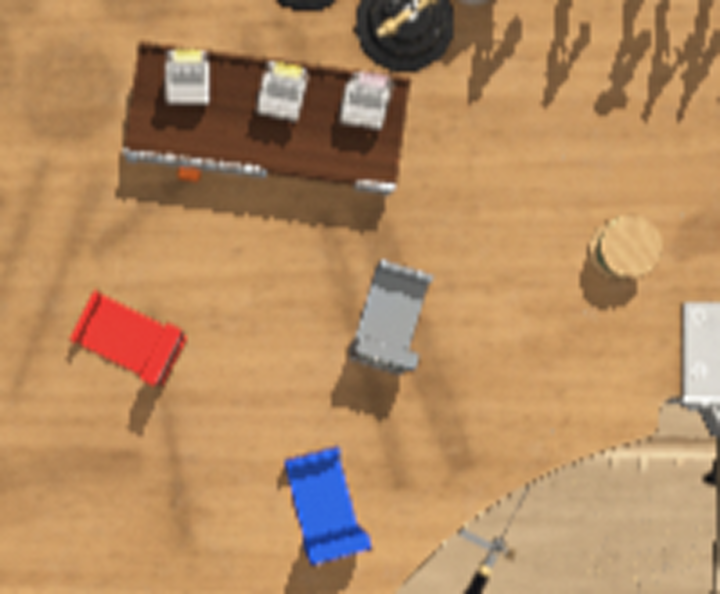

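View pics/side0.png

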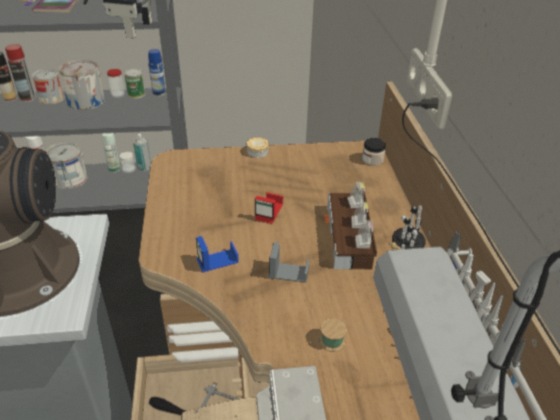

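```bash
cat > meas.py <<'E'
from h import *
def fit(tag,side,top):
    for n,f in(("side",side),("top",top)):
        P=world(f)
        # board
        L=outline_of("rack",f)
        if L:
            r=cv2.dilate(L[0]["region"].astype(np.uint8),np.ones((9,9)))>0
            col=f["color"].astype(int)
            b=r&(abs(P[...,2]-.042)<.006)&(f["z_map"]>0)
            pts=P[b][:,:2]
            (c,s,a)=cv2.minAreaRect((pts*1000).astype(np.float32));print(n,"board rect",np.round(c,1),np.round(s,1),round(a,2),np.round(cv2.boxPoints((c,s,a)),1).tolist())
            o=r&(col[...,0]>150)&(col[...,0]-col[...,2]>100)&(col[...,1]<col[...,0]*.62)
            if o.any():print(n,"orange",np.median(P[o],0).round(4),o.sum(),P[o].min(0).round(4),P[o].max(0).round(4))
        col=f["color"].astype(int)
        for o in outline_of("label_holder",f):
            r=o["region"]&(f["z_map"]>0)
            sat=np.ptp(np.median(col[r],0))
            if sat>50 or abs(np.median(P[r],0)[1])>.15: continue
            q=P[r]; 
            for nm,z0,z1 in(("plate top",.053,.062),("foot",.002,.01),("hooktop",.02,.029),("all",.002,.07)):
                k=(q[:,2]>z0)&(q[:,2]<z1)
                if k.sum()<5: continue
                c,s,a=cv2.minAreaRect((q[k][:,:2]*1000).astype(np.float32));print(n,nm,k.sum(),"mean",q[k].mean(0).round(4),np.round(c,1),np.round(s,1),round(a,2))
E
python3 - <<'E'
from meas import *
t=eyes.grab_frame("top");s=eyes.grab_frame("side")
fit("",s,t); save(t,"top1.png")
E
```

```text
side board rect [664.3  33.7] [199.7  81.3] 83.37 [[612.2999877929688, -60.79999923706055], [693.0999755859375, -70.19999694824219], [716.2000122070312, 128.10000610351562], [635.4000244140625, 137.5]]
side plate top 104 mean [ 0.4973 -0.054   0.0576] [497.2 -52.8] [42.5 11.8] 75.3
side foot 447 mean [ 0.5268 -0.0632  0.006 ] [522.6 -60.1] [44.8 70. ] 77.07
side hooktop 72 mean [ 0.5284 -0.0722  0.0255] [523.9 -66.3] [35.1 71.7] 79.44
side all 759 mean [ 0.5185 -0.0637  0.0197] [524.1 -61.5] [47.1 73.5] 76.6
top board rect [663.2  33.4] [195.1  80.4] 83.52 [[612.2999877929688, -59.0], [692.0999755859375, -68.0999984741211], [714.0999755859375, 125.69999694824219], [634.2999877929688, 134.8000030517578]]
top orange [0.6245 0.0871 0.0105] 12 [0.6215 0.0831 0.0039] [0.6278 0.0937 0.0134]
top plate top 84 mean [ 0.4962 -0.0522  0.0565] [496.5 -52.4] [41.4 13.3] 76.91
top foot 273 mean [ 0.528  -0.062   0.0051] [520.5 -59.8] [38.8 70.3] 74.15
top hooktop 29 mean [ 0.5457 -0.0635  0.0244] [524.7 -57.4] [35.1 71.4] 72.27
top all 416 mean [ 0.5215 -0.0594  0.0185] [522.4 -59.4] [42.  73.9] 74.25
```

View pics/top0.png

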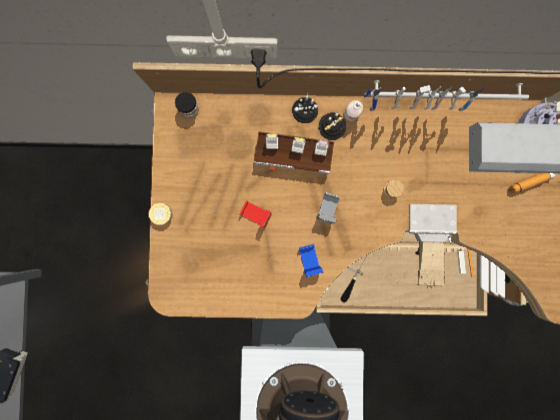

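>>> apply_moves:
  moves:
    - [1, 0.0245, 0.0285, 0, 0]
    - [1, 0.0245, 0.0285, 0, 0]
    - [1, 0.0245, 0.0285, 0, 0]
    - [1, 0.0245, 0.0285, 0, 0]
    - [1, 0.0245, 0.0285, 0, 0]
    - [1, 0.0245, 0.0285, 0, 0]
    - [1, 0.0245, 0.0285, 0, 0]
    - [1, 0.0245, 0.0285, 0, 0]
    - [1, 0.0245, 0.0285, 0, 0]
    - [1, 0.0245, 0.0285, 0, 0]
  newtons: 50

```text
t: 2.13
eef_pos: [0.3549, 0.2922, 0.2269]
ee_rot: [-3.141, -0.0, -0.317]
force: [2.0, 0.9, -0.6]
width: 0.0874
```

>>> apply_moves:
  moves:
    - [1, 0.0245, 0.0285, 0, 0]
    - [1, 0.0245, 0.0285, 0, 0]
    - [1, 0.0245, 0.0285, 0, 0]
    - [1, 0.0245, 0.0285, 0, 0]
    - [1, 0.0245, 0.0285, 0, 0]
    - [1, 0.0245, 0.0285, 0, 0]
    - [1, 0.0245, 0.0285, 0, 0]
    - [1, 0.0245, 0.0285, 0, 0]
    - [1, 0.0245, 0.0285, 0, 0]
    - [1, 0.0245, 0.0285, 0, 0]
    - [1, 0, 0, 0, -0.03]
    - [1, 0, 0, 0, -0.033]

```text
t: 3.13
eef_pos: [0.4986, -0.0557, 0.2262]
ee_rot: [3.141, 0.001, -0.258]
force: [-0.6, -0.3, -0.9]
width: 0.0877
```

>>> apply_moves:
  moves:
    - [1, -0.0025, -0.0024, 0.02, 0]
    - [1, 0, 0, 0.03, 0]
    - [1, 0, 0, 0.03, 0]
    - [1, 0, 0, 0.03, 0]
    - [1, 0, 0, 0.03, 0]
    - [1, 0, 0, 0.03, 0]
    - [1, 0, 0, 0.025, 0]
    - [1, 0, 0, 0.019, 0]
    - [1, 0, 0, 0, 0]
    - [1, 0, 0, 0, 0]

```text
t: 3.97
eef_pos: [0.496, -0.0507, 0.0122]
ee_rot: [3.14, 0.002, -0.255]
force: [0.3, 0.0, 0.5]
width: 0.0873
```

Run:
```python
from meas import *
t=eyes.grab_frame("top");s=eyes.grab_frame("side")
c=cv2.resize(s["color"][150:310,190:430,::-1],(800,533),interpolation=cv2.INTER_CUBIC);cv2.imwrite("pics/s2.png",c)
```

```text
(no output)
```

View pics/s2.png

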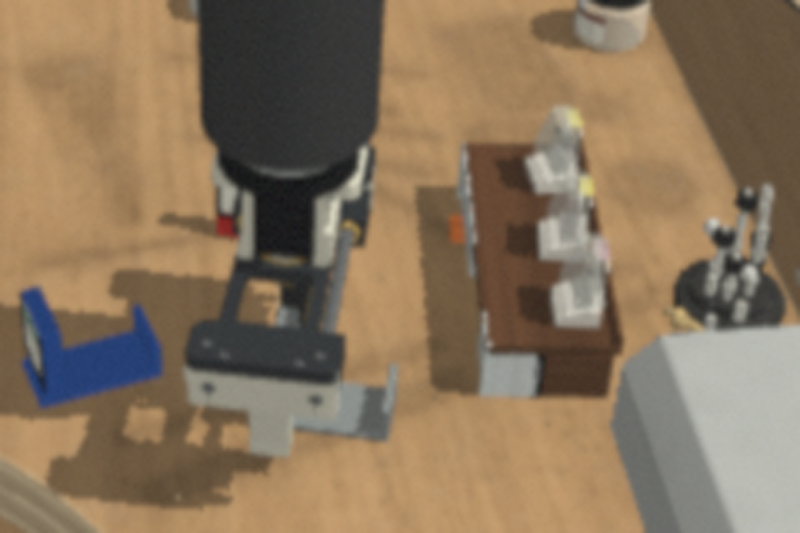

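>>> apply_moves:
  moves:
    - [-1, 0, 0, 0, 0]
    - [-1, 0, 0, 0, 0]
    - [-1, 0, 0, 0, 0]
    - [-1, 0, 0, 0, 0]
    - [-1, 0, 0, 0, 0]
    - [-1, 0, 0, 0, 0]
    - [-1, 0, 0, 0, 0]
    - [-1, 0, 0, 0, 0]
    - [-1, 0, 0, 0, 0]
    - [-1, 0, 0, 0, 0]
  newtons: 50

```text
t: 4.9
eef_pos: [0.4964, -0.0505, 0.0126]
ee_rot: [3.141, 0.0, -0.255]
force: [-2.4, -0.5, 2.8]
width: 0.0436
```

>>> apply_moves:
  moves:
    - [-1, 0, 0, -0.004, 0]
    - [-1, 0, 0, 0, -0.047]
    - [-1, 0, 0, 0, -0.047]
    - [-1, 0, 0, 0, -0.048]
    - [-1, 0, 0, 0, 0]
    - [-1, 0, 0, 0, 0]

```text
t: 5.4
eef_pos: [0.4965, -0.0504, 0.0166]
ee_rot: [-3.142, -0.0, -0.114]
force: [0.5, -0.1, -0.2]
width: 0.0438
```

Run:
```python
from meas import *
print(arm.get_state()["eef_pos"],arm.get_state()["ee_rot"])
t=eyes.grab_frame("top");s=eyes.grab_frame("side")
fit("",s,t)
# foot points by location
for n,f in(("top",t),("side",s)):
    P=world(f);k=(P[...,0]>.50)&(P[...,0]<.60)&(abs(P[...,1]+.06)<.05)&(f["z_map"]>0)
    for a,b in((.004,.016),(.022,.036)):
        q=P[k&(P[...,2]>a)&(P[...,2]<b)]
        if len(q)>5:
            c,z,an=cv2.minAreaRect((q[:,:2]*1000).astype(np.float32));print(n,a,len(q),np.round(c,1),np.round(z,1),round(an,1),"maxx",q[:,0].max(),"z",np.median(q[:,2]))
c=cv2.resize(s["color"][190:310,230:410,::-1],(800,533),interpolation=cv2.INTER_CUBIC);cv2.imwrite("pics/s3.png",c)
c=cv2.resize(t["color"][120:240,240:420,::-1],(800,533),interpolation=cv2.INTER_CUBIC);cv2.imwrite("pics/t3.png",c)
```

```text
[ 0.49649108 -0.05040595  0.01663588] [-3.14153412e+00 -1.93713565e-05 -1.14324412e-01]
side board rect [663.8  33. ] [198.9  81.6] 83.65 [[612.2999877929688, -61.29999923706055], [693.2999877929688, -70.30000305175781], [715.2999877929688, 127.4000015258789], [634.2000122070312, 136.39999389648438]]
side orange [0.6258 0.084  0.0099] 10 [0.6242 0.081  0.0066] [0.6272 0.0955 0.013 ]
side foot 83 mean [ 0.5409 -0.0642  0.0088] [541.4 -66.2] [54.7 31.5] 33.88
side hooktop 15 mean [ 0.5567 -0.0711  0.0261] [558.3 -66.2] [27.7  3.8] 81.06
side all 193 mean [ 0.5452 -0.0657  0.0133] [536.8 -57.3] [41.2 49. ] 80.9
top board rect [662.9  33.3] [195.4  81.4] 83.34 [[611.2000122070312, -59.0], [692.0, -68.5], [714.5999755859375, 125.5999984741211], [633.7999877929688, 135.10000610351562]]
top orange [0.6243 0.0884 0.0097] 17 [0.6214 0.0805 0.0066] [0.627  0.0962 0.0157]
top 0.022 6 [561.6 -47.5] [ 2.4 10.5] 8.3 maxx 0.5624799487486052 z 0.027439259709118535
side 0.004 233 [554.6 -60.2] [94.9 92.7] 3.8 maxx 0.5991176528212175 z 0.009410820228887173
side 0.022 63 [540.6 -74.5] [80.6 29.6] 37.5 maxx 0.5644597885250365 z 0.028806985496690585
```

View pics/s3.png

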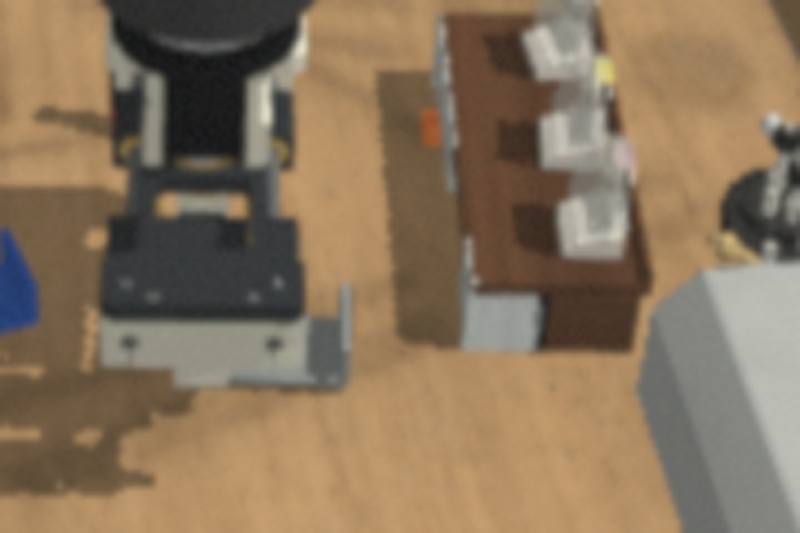

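View pics/t3.png

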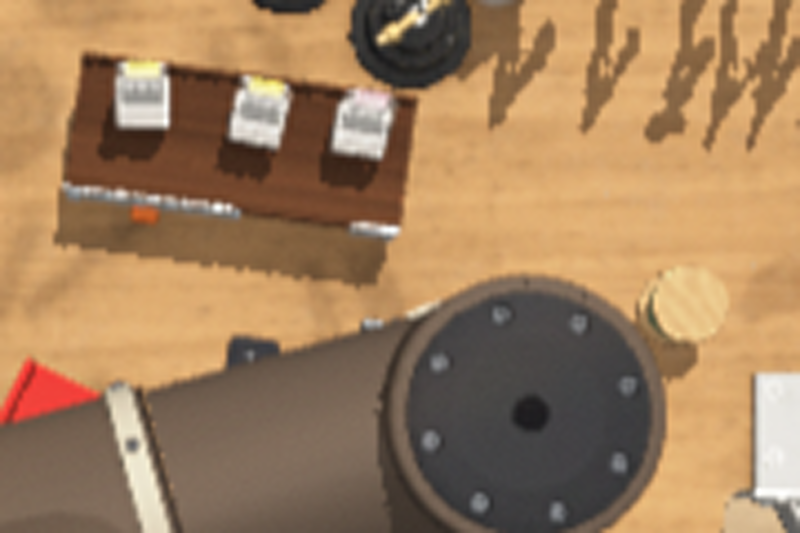

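>>> apply_moves:
  moves:
    - [-1, 0, -0.011, 0, 0]
    - [-1, 0, -0.011, 0, 0]
    - [-1, 0, -0.011, 0, 0]
    - [-1, 0, -0.011, 0, 0]
    - [-1, 0, -0.011, 0, 0]
    - [-1, 0, -0.011, 0, 0]
    - [-1, 0.01, 0, 0, 0]
    - [-1, 0.01, 0, 0, 0]
    - [-1, 0.01, 0, 0, 0]
    - [-1, 0, 0, 0, 0]

```text
t: 6.53
eef_pos: [0.5364, 0.0117, 0.0166]
ee_rot: [-3.141, -0.001, -0.113]
force: [1.1, -0.0, 0.1]
width: 0.0438
```

```bash
cat > look.py <<'E'
import sys
from h import *
n=sys.argv[1]
S=arm.get_state();p=S["eef_pos"];print(p.round(4),S["ee_rot"].round(3),S["force"].round(1),S["width"],S["t"])
a=-.114;R=np.array([[np.cos(a),-np.sin(a)],[np.sin(a),np.cos(a)]])
o=np.array([.6192,.0004]);print("tcp rack",((p[:2]-o)@R).round(4))
s=eyes.grab_frame("side");P=world(s)
Q=(P[...,:2]-o)@R; z=P[...,2]; ok=s["z_map"]>0
c=cv2.resize(s["color"][180:290,260:425,::-1],(800,533),interpolation=cv2.INTER_CUBIC);cv2.imwrite(f"pics/s{n}.png",c)
L=outline_of("label_holder",s)
col=s["color"].astype(int)
for l in L:
    r=l["region"]&ok
    if r.sum()<5 or np.ptp(np.median(col[r],0))>40: continue
    q=Q[r]
    print("holder",round(l["score"],2),l["extent"],"rack lo",np.percentile(q,3,axis=0).round(4),"hi",np.percentile(q,97,axis=0).round(4),"z",np.percentile(z[r],[3,50,97]).round(4))
r=ok&(col[...,0]>150)&(col[...,0]-col[...,2]>100)&(col[...,1]<col[...,0]*.62)&(abs(Q[...,0])<.03)&(abs(Q[...,1]-.09)<.04)
if r.any(): print("orange rack",r.sum(),np.median(Q[r],0).round(4),Q[r].min(0).round(4),Q[r].max(0).round(4))
E
python3 look.py 4
```

```text
[0.5364 0.0117 0.0166] [-3.141e+00 -1.000e-03 -1.130e-01] [ 1.1 -0.   0.1] 0.0437939455613169 6.5333
tcp rack [-0.0836  0.0018]
holder 0.7 [295.4, 234.5, 325.7, 256.0] rack lo [-0.0657 -0.0842] hi [-0.0182  0.0164] z [0.0017 0.0105 0.0853]
orange rack 7 [-0.0022  0.0834] [-0.0048  0.0802] [-0.0018  0.0933]
```

View pics/s4.png

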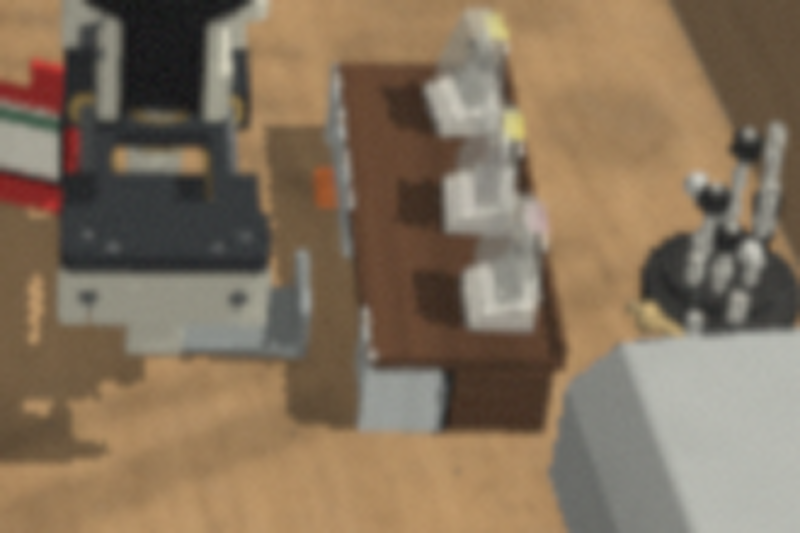

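>>> apply_moves:
  moves:
    - [-1, 0.007, 0, 0, 0]
    - [-1, 0.007, 0, 0, 0]
    - [-1, 0.007, 0, 0, 0]
    - [-1, 0.007, 0, 0, 0]
    - [-1, 0.007, 0, 0, 0]
    - [-1, 0.003, 0, 0, 0]
    - [-1, 0, 0, 0, 0]
    - [-1, 0, 0, 0, 0]

```text
t: 7.3
eef_pos: [0.5713, 0.0074, 0.0163]
ee_rot: [3.141, 0.0, -0.113]
force: [-0.6, -0.5, -0.7]
width: 0.0439
```

```bash
python3 look.py 5
```

```text
[0.5713 0.0074 0.0163] [ 3.141  0.    -0.113] [-0.6 -0.5 -0.7] 0.0438558643099246 7.3
tcp rack [-0.0483  0.0015]
holder 0.65 [315.7, 248.4, 332.6, 253.5] rack lo [-0.0315 -0.0201] hi [ 0.0008 -0.006 ] z [0.0041 0.0094 0.0118]
```

View pics/s5.png

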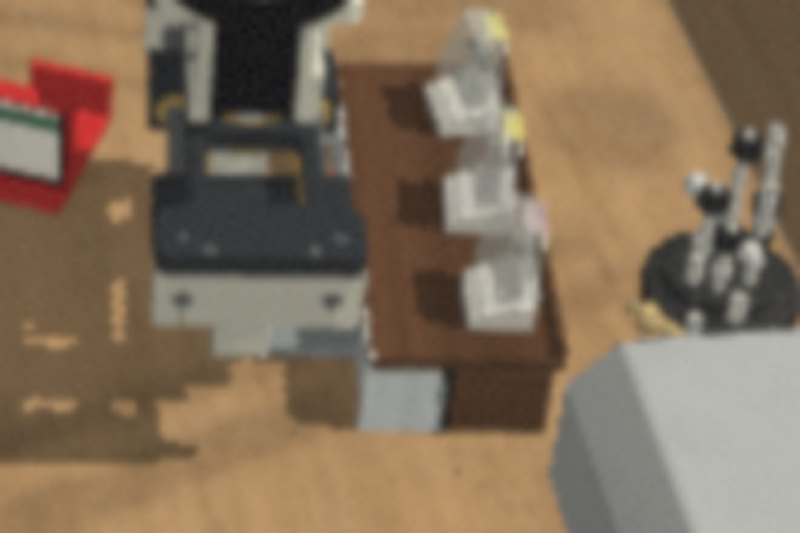

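>>> apply_moves:
  moves:
    - [-1, 0.002, 0, 0, 0]
    - [-1, 0, -0.006, 0, 0]
    - [-1, 0, -0.009, 0, 0]
    - [-1, 0, -0.009, 0, 0]
    - [-1, 0, -0.009, 0, 0]
    - [-1, 0, -0.009, 0, 0]
    - [-1, 0, -0.008, 0, 0]
    - [-1, 0, -0.006, 0, 0]
    - [-1, 0, 0, 0, 0]
    - [-1, 0, 0, 0, 0]

```text
t: 8.23
eef_pos: [0.5797, 0.0634, 0.0165]
ee_rot: [3.142, 0.0, -0.112]
force: [-0.3, -0.1, -0.1]
width: 0.0436
```

```bash
python3 look.py 6
```

```text
[0.5797 0.0634 0.0165] [ 3.142  0.    -0.112] [-0.3 -0.1 -0.1] 0.0436153447157411 8.2333
tcp rack [-0.0464  0.0581]
holder 0.53 [315.5, 225.6, 333.9, 235.0] rack lo [-0.0301  0.0358] hi [0.002  0.0557] z [0.0065 0.0097 0.0128]
```

View pics/s6.png

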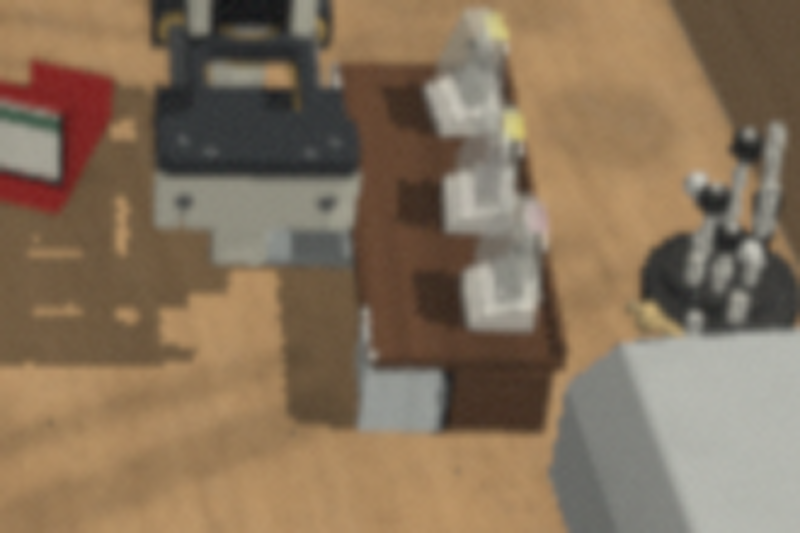

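>>> apply_moves:
  moves:
    - [-1, 0, -0.002, 0, 0]
    - [-1, 0, -0.002, 0, 0]
    - [-1, 0, -0.002, 0, 0]
    - [-1, 0, -0.002, 0, 0]
    - [-1, 0, 0, 0, 0]
    - [-1, 0, 0, 0, 0]
  newtons: 60

```text
t: 8.83
eef_pos: [0.5806, 0.0704, 0.0165]
ee_rot: [3.141, 0.0, -0.113]
force: [0.8, -4.9, 0.2]
width: 0.0435
```

```bash
python3 look.py 7
```

```text
[0.5806 0.0704 0.0165] [ 3.141  0.    -0.113] [ 0.8 -4.9  0.2] 0.043518904839718424 8.8333
tcp rack [-0.0464  0.0652]
holder 0.67 [314.1, 226.6, 330.2, 232.2] rack lo [-0.0297  0.0439] hi [-0.0004  0.0652] z [0.0071 0.01   0.0125]
```

>>> apply_moves:
  moves:
    - [-1, 0, -0.002, 0, 0]
    - [-1, 0, -0.002, 0, 0]
    - [-1, 0, -0.002, 0, 0]
    - [-1, 0, 0, 0, 0]
    - [-1, 0, 0, 0, 0]

```text
t: 9.35
eef_pos: [0.5812, 0.0762, 0.0165]
ee_rot: [3.141, 0.0, -0.113]
force: [1.0, -7.3, -0.1]
width: 0.0436
```

```bash
python3 look.py 8
```

```text
[0.5812 0.0762 0.0165] [ 3.141  0.    -0.113] [ 1.  -7.3 -0.1] 0.04363312995155503 9.35
tcp rack [-0.0464  0.071 ]
```

Near the stop (7.3 N). One small step more to seat against it.

>>> apply_moves:
  moves:
    - [-1, 0, -0.001, 0, 0]
    - [-1, 0, -0.001, 0, 0]
    - [-1, 0, 0, 0, 0]
    - [-1, 0, 0, 0, 0]
    - [-1, 0, 0, 0, 0]
    - [-1, 0, 0, 0, 0]

```text
t: 9.95
eef_pos: [0.5813, 0.0778, 0.0165]
ee_rot: [3.141, 0.001, -0.113]
force: [1.7, -7.3, 0.5]
width: 0.0438
```

```bash
python3 look.py 9
python3 - <<'E'
from meas import *
s=eyes.grab_frame("side");t=eyes.grab_frame("top");print(arm.get_state()["force"],arm.get_state()["moment"])
for l in["box_0","wax_spool","solder_tin"]:
  for n,f in(("s",s),("t",t)):
    P=world(f)
    for o in outline_of(l,f):
        r=o["region"]&(f["z_map"]>0);print(n,l,round(o["score"],2),np.median(P[r],0).round(3))
save(t,"t9.png")
E
```

```text
[0.5813 0.0778 0.0165] [ 3.141e+00  1.000e-03 -1.130e-01] [ 1.7 -7.3  0.5] 0.043768249013507815 9.95
tcp rack [-0.0465  0.0726]
[ 1.43563592 -8.69571635 -0.14703452] [-3.09138195 -0.57000143 -0.32759469]
s box_0 0.68 [ 0.65  -0.026  0.043]
s box_0 0.65 [0.676 0.014 0.074]
s box_0 0.61 [ 0.671 -0.046  0.072]
s box_0 0.5 [0.684 0.081 0.072]
t box_0 0.76 [ 0.669 -0.034  0.081]
s wax_spool 0.89 [ 0.575 -0.236  0.034]
t wax_spool 0.71 [ 0.575 -0.226  0.033]
s solder_tin 0.81 [0.499 0.363 0.027]
```

View pics/s9.png

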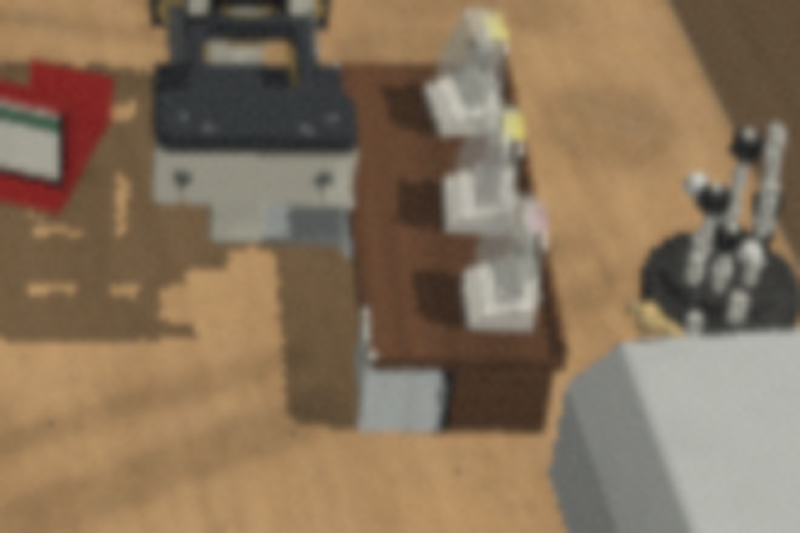

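>>> apply_moves:
  moves:
    - [-1, 0, -0.001, 0, 0]
    - [-1, 0, 0, 0, 0]
    - [-1, 0, 0, 0, 0]
    - [-1, 0, 0, 0, 0]

```text
t: 10.78
eef_pos: [0.5812, 0.078, 0.0165]
ee_rot: [3.14, 0.001, -0.114]
force: [1.7, -11.3, 0.3]
width: 0.0436
```

Run:
```python
from h import *
F=[]
for i in range(6):
    s=eyes.grab_frame("side");S=arm.get_state();F.append(np.r_[S["force"],S["moment"],S["eef_pos"]])
print(np.mean(F,0).round(4),np.std(F,0).round(3))
a=-.114;R=np.array([[np.cos(a),-np.sin(a)],[np.sin(a),np.cos(a)]]);o=np.array([.6192,.0004])
P=world(s);Q=(P[...,:2]-o)@R;z=P[...,2]
c=s["color"][205:245,305:345,::-1];cv2.imwrite("pics/f10.png",cv2.resize(c,(600,600),interpolation=cv2.INTER_NEAREST))
m=(Q[...,0]>-.035)&(Q[...,0]<.0)&(abs(z-.01)<.005)&(Q[...,1]>.03)&(Q[...,1]<.09)
for u in range(314,336):
    v=np.where(m[:,u])[0]
    v=[k for k in v if 205<k<250]
    if v: k=max(v);print(u,k,Q[k,u].round(4),z[k,u].round(4))
```

```text
[  1.9603 -11.6668   0.8899  -4.526   -0.8694  -0.5331   0.5813   0.078
   0.0165] [0.537 0.468 0.4   0.029 0.015 0.029 0.    0.    0.   ]
314 229 [-0.0318  0.0525] 0.0086
315 229 [-0.0294  0.0553] 0.0062
316 236 [-0.0284  0.034 ] 0.0053
317 229 [-0.0251  0.0556] 0.0061
318 229 [-0.0234  0.0523] 0.0089
319 229 [-0.0212  0.0528] 0.0085
320 230 [-0.0193  0.0495] 0.0086
321 230 [-0.0169  0.0523] 0.0062
322 233 [-0.0152  0.0438] 0.0053
323 230 [-0.0128  0.0505] 0.0078
324 230 [-0.0104  0.0528] 0.0059
325 230 [-0.0084  0.0518] 0.0068
326 230 [-0.0065  0.0504] 0.008
327 230 [-0.0043  0.0507] 0.0078
328 230 [-0.0022  0.0512] 0.0074
329 230 [-0.0001  0.0509] 0.0077
```

View pics/f10.png

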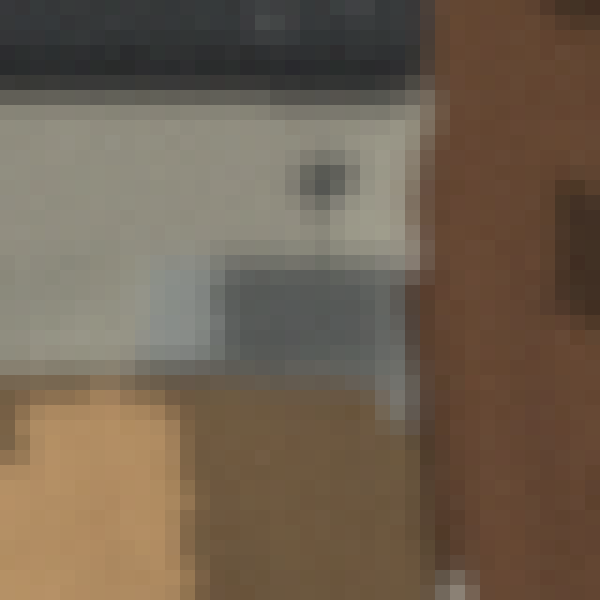

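Run:
```python
from station import arm,job
print(job.job_done()); s=arm.get_state();print(s["t"],s["force"],s["width"],s["eef_pos"])
```

```text
the job is handed in; nothing more can be done
None
the job is handed in; nothing more can be done
```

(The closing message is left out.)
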